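# Hook a shelf bracket into the slotted display panel

### The job

Pick up the blue shelf bracket and hang it on the white slotted panel: feed its two claws into the two slots until its back is against the panel, then press it straight down until it is fully home and the orange spring catch has snapped out over its lower edge, and let go. Work by feel and gently: a press of 10 to 20 N is enough to lock it and it must not be forced much harder; leave the tin, the tape measure and the sanding block where they are.

Things in the scene. Friction and masses are not known exactly. Their poses are not given: they have to be found in the camera images.
- bracket: Loose blue steel bracket, 0.25 to 0.42 kg. Origin: lower edge of its flat back face; x toward the claws (back), y left, z up. Starts standing upright on its ledge (90 long, 84 wide, 6 mm thick, 14 mm high at the front lip). Back plate 40 wide, 88 high, 6 mm thick. A window in the plate's foot (22 mm wide, 6 to 20 mm up) takes the catch.
- bracket_grip (a point): Centre of the bracket's grip rib, bracket axes: 45 mm in front of the back face, 42 mm above the ledge's underside. The rib, to be grasped from above across y, is 12 mm thick; it runs from 29 mm in front of this point to the back plate 39 mm behind it, and from 36 mm below it (ledge) to 18 mm above it.
- lower_claw (a point): Where the lower claw's neck underside leaves the back face, bracket axes; the upper claw is alike, 40 mm higher. Claws: steel, 8 mm wide, on the centre line, 11.5 mm long toward +x. Neck 8 mm high; at its end a hook 5 mm thick reaching 10 mm below the neck's underside, 6.5 mm gap between back face and hook.
- stand: Stand fixed on the bench, carrying a white slotted panel. Origin on the bench below the panel's front face (plane x = 0), on the stand's middle line; x points back through the panel, y left, z up. Base 14 mm thick, to 50 mm in front of the face and 85 mm to each side; posts 74 mm left and right, 34 mm behind the face, 180 mm high. Behind the panel, 20 mm behind its face, a black cover.
- lower_slot_level (a point): Point on the stand (its axes), middle line, front face, height of the lower slot's lower edge, 94 mm up. Slots 11 wide, 25 mm high, the upper one 40 mm higher. The panel is clamped up to 16 mm left or right of this point: the slots' y is NOT known from poses, find it by feel. Claws enter when lower_claw is 10 to 17 mm above this height; home is at this height.
- panel_foot (a point): Lower edge of the panel, stand axes, on the stand's middle line, 22 mm up. The panel is 84 mm wide, 4 mm thick, reaches to 180 mm up. It is sprung: pushed back it yields up to 6 mm (2 N to start it, 11 N at the end, then rigid) and springs forward again. Claws pressed on it beside the slots slide easily (friction 0.25) and drop in on reaching the slots.
- catch (a joint): Orange spring catch, panel's middle, 67 to 74 mm up, 4 mm out of the face, top sloped, underside flat. 0 = out, to 0.006 m = pushed in. The lower edge of the bracket's back rides down it (about 7 to 13 N down needed, more than the bracket's weight), then it snaps into the window and the bracket is locked, home.
- tin: Bystander: food tin, 57 mm across, 72 mm high, origin at the centre of its underside.
- tape_rule: Bystander: yellow tape measure, 40 x 80 x 66 mm, origin at the centre of its underside.
- sander: Bystander: brown sanding block, 65 x 100 x 28 mm, origin at the centre of its underside.

How it is judged (in metres and radians):
On the way:
1. the claws are through the slots with the bracket's back against the panel, still 5 mm or more above home (x of bracket_grip in the frame of stand above -0.0485 m and z of bracket_grip in the frame of stand between 0.107 and 0.122 m), for 0.05 s.
At the end, for the whole second after the job is handed in: The bracket hangs on the panel, let go and at rest: bracket_grip 97.5 to 104.5 mm up in the stand's frame (home is 102), its back at most 4.5 mm in front of or 2.5 mm behind the panel's rest plane, upright within 0.1 rad, the catch sprung out (under 1.5 mm in) (z of bracket_grip in the frame of stand between 0.0975 and 0.1045 m and x of bracket_grip in the frame of stand between -0.0495 and -0.0425 m and value of joint catch below 0.0015 m and angle between the z axis of bracket_grip and the z axis of stand, either way round below 0.1 rad and linear speed of bracket below 0.01 m/s); the robot touches nothing.
It fails at once if the bracket is loaded against the stand with more than 60 N (the sum over its contacts) (contact force between bracket and stand above 60 N).
It fails at once if the tin is moved more than 20 mm (distance of tin from where it was at the start of the episode above 0.02 m).
It fails at once if the tape measure is moved more than 20 mm (distance of tape_rule from where it was at the start of the episode above 0.02 m).
It fails at once if the sanding block is moved more than 20 mm (distance of sander from where it was at the start of the episode above 0.02 m).
It also fails if it takes over 58 s, if anything falls off the work surface, if the arm or the gripper's body presses on something with over 40 N, if the wrist force passes 120 N, or if a joint passes its speed limit or range.

### The arm

A 6-joint arm with a two-finger parallel gripper is mounted at the origin on a cart in front of the work surface, level with it; the furniture and walls round the work are solid. World frame = base frame: x ahead of the robot, y to its left, z up, the work surface at z = 0. Lengths are in mm, angles in degrees, forces in N, time in s.
With the tool pointing down it reaches from about 350 to 850 mm from the base axis. Payload 8.1 kg.
Tool frame: the origin (TCP) lies midway between the tips of the shut fingers; the grasp point (between the pads) lies 19 mm behind it; y points along the fingers, x is the direction in which the jaws open and shut, and the axes are right-handed (so a half turn about y gives the same grasp; the last joint's range is limited). The gripper opens to 85 mm and grips with 20 to 120 N. Pads are 22 mm wide; open, the fingers measure 114 mm over their backs; the gripper's body (76 mm by 85 mm) begins 54 mm behind the grasp point. The pads swing forward as they close: fully open they stand 13 mm farther back than shut.
Start: joints at [60.94, 7.471, 85.268, -0, 87.261, -4.893], TCP at [245.622, 547.426, 231.292] pointing down, gripper open.
Joint ranges: [-169.43, 169.43], [-51.17, 129.36], [1.28, 143.12], [-76.62, 256.62], [0, 156.53], [-152.29, 152.29]. Speed limits (degrees/s): [136.94, 136.94, 159.86, 180, 180, 180].

### API

Orientations are given as [roll, pitch, yaw] about the fixed x, y, z axes, in that order (R = Rz(yaw) Ry(pitch) Rx(roll)).
In Python, from bench import r gives the robot as it stands.
- The arm moves only by the tool move_arm, never from a script. Its arguments are lists of equal length, an entry for each row: "linear": the shift along the tool's x, y, z normalised to -1 to 1, where 1 is 300 mm, a list of three; "twist": the turn, a rotation vector about the tool's x, y, z normalised to -1 to 1, where 1 is pi/2 rad, a list of three; "hand": the opening, from -1 (shut) to 1 (fully open). A call has 1 to 12 rows; each row is the pose to reach, as a shift and turn from the pose measured when the call began, along the tool's axes at that moment; what a row does not reach only later rows make up. A row lasts 1/12 s, in which the tool goes at most 41.7 mm and 7.16 degrees, less where a joint would pass 70% of its speed; a pose out of reach is approached as far as the arm can. A call with a number of a shift or a turn outside -1 to 1 is refused whole. A call with a gripper value outside its range is refused whole. The fingers move at their own pace and stop on an object; "force" is the grip in N (left out, the last holds). Time passes only in rows, so rows that repeat a pose let the fingers close. It gives the time, the measured TCP pose, the force and the opening at its end, in the units of the state.
- r.sense(): the state, without advancing time (a new reading comes with each control period).
- r.snapshot(name): name is "scene" or "top" or "wrist"; returns a dict with "frame" (400x640x3 uint8, red, green, blue), "range_z" (400x640 float32, mm along the optical axis (not along the pixel's ray), 0 where there is no reading), "intrinsics" (3x3 intrinsics, pixels), "R" (3x3) and "t" (3): a world point X has camera coordinates R X + t; the wrist camera has in their place "hand_eye" (4x4, takes a point from camera to tool coordinates, whose origin is the TCP and whose axes are the tool frame's). Camera axes: x right, y down, z forward; pixel columns grow to the right and rows downward; lengths in mm; the calibration is good to about 2 mm. The wrist camera is an equidistant fisheye: a pixel r from the principal point sees the ray r / f radians off the axis. A picture is of the moment at which its call begins: read the wrist's pose just before it.
- r.hand_in(): hands the job in, once; it reports no verdict.
The state is a dict: "time": time; "joint_pos": joint angles; "qd": joint speeds; "joint_efforts": joint torques, N m; "tool_pos": TCP position; "tcp_rot": TCP orientation; "ft_force": force on the tool from outside, world axes, zero at the start; "wrist_torque": the same for the moment, N m; "finger_gap": finger opening in mm.
Only numpy, scipy, OpenCV 4.12 (cv2) and the standard library are available. Lean on these libraries where they do the work, as an engineer would, in place of code of your own. Each camera call takes 0.05 s, during which the arm holds its last target. There are 200 camera calls.

## Working session

There is one attempt and no reset: what is moved stays moved. The work goes in short steps, Python scripts to look and compute and a tool call to move; the robot and the scene stay as the last step left them, time stands still between calls to the robot, and variables do not carry over. Pictures are saved under pics/ and viewed, on a budget of 10 in all, crops included, one or two more only if the job needs it, and the job is handed in when it is done.

Besides the shell and the picture viewer there is one more tool, called after "Call:" by a JSON object that holds its "fn" and its "kwargs", one argument or row to a line. move_arm: Moves the arm, as the interface text tells. Scaled input: -1 to 1 covers 300 mm each way for a shift and pi/2 rad each way for a turn. Its arguments: {"type":"object","properties":{"linear":{"type":"array","items":{"type":"array","items":{"type":"number","minimum":-1,"maximum":1}}},"twist":{"type":"array","items":{"type":"array","items":{"type":"number","minimum":-1,"maximum":1}}},"hand":{"type":"array","items":{"type":"number"}},"force":{"type":"number"}},"required":["linear","twist","hand"]}

```bash
ls; mkdir -p pics; python3 - <<'E'
from bench import r
import cv2,numpy as np
print(r.sense())
for n in("scene","top"):
    s=r.snapshot(n); np.savez(f"{n}0.npz",**s)
    cv2.imwrite(f"pics/{n}0.png",s["frame"][:,:,::-1]); print(n,s["intrinsics"],s["R"],s["t"])
a=[cv2.imread(f"pics/{n}0.png") for n in("scene","top")]
cv2.imwrite("pics/both0.png",cv2.resize(np.vstack(a),(480,600)))
E
```

```text
pics
{'time': 0.0, 'joint_pos': array([ 6.09415204e+01,  7.51651505e+00,  8.53287749e+01,  9.21630778e-05,
        8.72637615e+01, -4.89259448e+00]), 'qd': array([-0.06324459, -0.10724371, -0.08842908,  0.03277887,  0.06747717,
        0.01424935]), 'joint_efforts': array([-3.78062959e-04, -5.69386983e+01, -5.00550771e+01, -4.39861617e-05,
        1.45632739e-02,  6.89975650e-05]), 'tool_pos': array([245.32907746, 546.93761431, 230.23462565]), 'tcp_rot': array([-89.99060748,   0.10864624,  65.83411931]), 'ft_force': array([ 0.22421142,  0.31463227, -0.73072365]), 'wrist_torque': array([ 0.01939856,  0.00227267, -0.05675132]), 'finger_gap': 85.67297597012453}
scene [[444.64400881   0.         323.05962001]
 [  0.         444.64400881 199.57266114]
 [  0.           0.           1.        ]] [[ 0.86770455 -0.49707589 -0.00208947]
 [-0.27101081 -0.46954915 -0.84028372]
 [ 0.41670367  0.72968428 -0.54214288]] [-448.22137845  267.57097553  820.27838366]
top [[459.80178176   0.         312.80638348]
 [  0.         459.80178176 199.99898164]
 [  0.           0.           1.        ]] [[ 0.0031835  -0.99998525  0.00439949]
 [-0.99146002 -0.00372987 -0.13035765]
 [ 0.13037214 -0.00394692 -0.99145727]] [  59.76934919  561.01193098 1348.15365678]
```

View pics/both0.png

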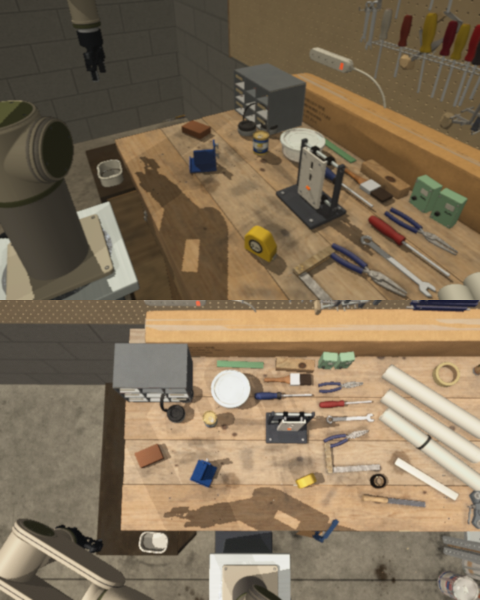

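The top view shows the blue bracket near (273,230) and the stand near (387,170) in full-image pixels. Next I'll measure both from the depth images.

```bash
cat > h.py <<'E'
import numpy as np,cv2
def cloud(s):
    K,R,t,d=s["intrinsics"],s["R"],s["t"],s["range_z"]
    v,u=np.mgrid[:400,:640]
    P=np.stack([(u-K[0,2])/K[0,0]*d,(v-K[1,2])/K[1,1]*d,d],-1)
    return (P-t)@R
E
python3 - <<'E'
from h import *
C={}
for n in("scene","top"):
    s=dict(np.load(n+"0.npz")); P=cloud(s); hsv=cv2.cvtColor(s["frame"],cv2.COLOR_RGB2HSV); C[n]=P,hsv
    ok=(s["range_z"]>0)&(P[...,0]>300)&(P[...,0]<650)
    H,S,V=[hsv[...,i].astype(int) for i in range(3)]
    b=ok&(H>105)&(H<125)&(S>130)&(P[...,1]>50)&(P[...,1]<350)&(P[...,2]>-5)&(P[...,2]<110)
    nn,l,st,c=cv2.connectedComponentsWithStats(b.astype(np.uint8))
    i=1+np.argmax(st[1:,4]); Q=P[l==i]; print(n,"blue",st[i],Q.min(0),Q.max(0))
    for lo,hi in((0,25),(50,68),(72,95)):
        q=Q[(Q[:,2]>lo)&(Q[:,2]<hi)]
        if len(q)>10: print(lo,hi,len(q),np.median(q[:,2]).round(1),cv2.minAreaRect(q[:,:2].astype(np.float32)),cv2.boxPoints(cv2.minAreaRect(q[:,:2].astype(np.float32))).round().tolist())
    print("allrect",cv2.minAreaRect(Q[:,:2].astype(np.float32)))
    o=ok&(S<40)&(V>120)&(P[...,2]>25)&(P[...,2]<190)&(P[...,1]>-200)&(P[...,1]<40)
    nn,l,st,c=cv2.connectedComponentsWithStats(o.astype(np.uint8))
    i=1+np.argmax(st[1:,4]); q=P[l==i]; print("panel",st[i],q.min(0),q.max(0))
    print(cv2.minAreaRect(q[:,:2].astype(np.float32)))
    if n=="scene":
        m=np.median(q,0); q=q[np.abs(q-m).max(1)<90]
        for k in range(3):
            A=np.c_[q[:,1:],np.ones(len(q))]; w=np.linalg.lstsq(A,q[:,0],rcond=None)[0]; e=q[:,0]-A@w; q=q[np.abs(e)<5]
        print("plane x=",w,len(q),e.std(),q.min(0),q.max(0))
    k=ok&(V<70)&(S<90)&(P[...,2]>8)&(P[...,2]<20)&(P[...,1]>-250)&(P[...,1]<80)
    nn,l,st,c=cv2.connectedComponentsWithStats(k.astype(np.uint8))
    i=1+np.argmax(st[1:,4]); q=P[l==i]; print("base",st[i],np.median(q,0),cv2.minAreaRect(q[:,:2].astype(np.float32)),cv2.boxPoints(cv2.minAreaRect(q[:,:2].astype(np.float32))).round().tolist())
s=dict(np.load("scene0.npz"))["frame"];t=dict(np.load("top0.npz"))["frame"]
a=cv2.resize(s[140:310,230:470],(800,567))[:,:,::-1];
b=cv2.resize(t[140:260,250:430],(800,533))[:,:,::-1]
cv2.imwrite("pics/c1.png",cv2.resize(np.vstack([a,b]),(436,600)))
E
```

```text
scene blue [254 212  14  17 130] [415.80287718 155.95791208   2.6453836 ] [450.87148121 233.7689864   18.69041722]
0 25 130 6.8 ((433.05908203125, 195.45530700683594), (78.21336364746094, 29.1426944732666), 84.86505126953125) [[415.0, 158.0], [444.0, 155.0], [451.0, 233.0], [422.0, 236.0]]
allrect ((433.05908203125, 195.45530700683594), (78.21336364746094, 29.1426944732666), 84.86505126953125)
panel [409 199   2   2   2] [ 645.64920355 -127.48636408  180.11392427] [ 646.54710825 -125.19730453  181.53141344]
((646.09814453125, -126.34183502197266), (2.4588637351989746, 0.0), 111.41767120361328)
plane x= [-1.81817234  2.30266313  0.01323465] 2 0.0 [ 645.64920355 -127.48636408  180.11392427] [ 646.54710825 -125.19730453  181.53141344]
base [ 369  249   68   56 1422] [ 618.98942992 -165.24844558   14.23119334] ((620.4816284179688, -154.74130249023438), (58.576900482177734, 166.10171508789062), 0.1482057273387909) [[591.0, -72.0], [591.0, -238.0], [650.0, -238.0], [650.0, -72.0]]
top blue [255 214  33  35 706] [417.568343   140.1176349   -3.88363532] [520.74963041 237.2203197   89.8967422
[... 409 characters left out ...]
75), (31.744394302368164, 3.601827383041382), 65.84609985351562) [[498.0, 158.0], [502.0, 156.0], [515.0, 185.0], [511.0, 186.0]]
allrect ((468.8860778808594, 187.97792053222656), (78.19170379638672, 84.7470932006836), 68.54067993164062)
panel [375 162  32   5  97] [ 643.60337934 -192.97402903  138.86546086] [ 648.90279926 -109.42621175  183.99399746]
((646.0866088867188, -151.2051544189453), (5.257908821105957, 83.53706359863281), 0.2945263087749481)
base [399 173  10   2  15] [ 648.89315037 -216.10342409   13.60398897] ((647.4125366210938, -218.26780700683594), (4.5945281982421875, 28.633834838867188), 0.5110096335411072) [[645.0, -204.0], [645.0, -233.0], [650.0, -233.0], [650.0, -204.0]]
```

View pics/c1.png

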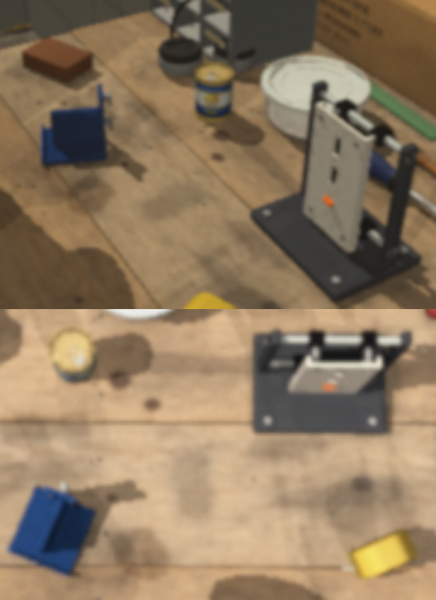

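The pictures show the bracket's claws pointing away from the robot at a yaw of about -22°, with its grip near (471,187). The panel face is at x≈642, with the panel middle near y≈-151 and the stand middle near -155. I'll move over the bracket now.

Call:
{"fn": "move_arm", "kwargs": {
  "linear": [
    [-0.63, 0, -0.943],
    [-0.63, 0, -0.943],
    [-0.63, 0, -0.943],
    [-0.63, 0, -0.943],
    [-0.63, 0, -0.943],
    [-0.63, 0, -0.943],
    [-0.63, 0, -0.943],
    [-0.63, 0, -0.943],
    [-0.63, 0, -0.943],
    [-0.63, 0, -0.943],
    [-0.63, 0, -0.943]
  ],
  "twist": [
    [0, -0.024, 0],
    [0, -0.024, 0],
    [0, -0.024, 0],
    [0, -0.024, 0],
    [0, -0.024, 0],
    [0, -0.024, 0],
    [0, -0.024, 0],
    [0, -0.024, 0],
    [0, -0.024, 0],
    [0, -0.024, 0],
    [0, -0.024, 0]
  ],
  "hand": [1, 1, 1, 1, 1, 1, 1, 1, 1, 1, 1]
}}

```text
time: 1.02
tool_pos: [426.0, 258.6, 230.3]
tcp_rot: [-89.9, 0.1, 67.9]
ft_force: [-0.1, 1.0, -0.4]
finger_gap: 85.4
```

```bash
cat >> h.py <<'E'
from scipy.spatial.transform import Rotation as Ro
def st(r):
    s=r.sense(); R=Ro.from_euler("xyz",s["tcp_rot"],degrees=True).as_matrix()
    return s,R,s["tool_pos"]
def delta(r,target,yaw=None):
    s,R,p=st(r); d=R.T@(np.array(target,float)-p)
    out=[(d/300).round(3).tolist()]
    if yaw is not None:
        Rt=Ro.from_euler("xyz",[-90,0,yaw],degrees=True).as_matrix()
        out.append((Ro.from_matrix(R.T@Rt).as_rotvec()/(np.pi/2)).round(4).tolist())
    return out
E
python3 - <<'E'
from bench import r
from h import *
s,R,p=st(r);print(s["time"],p,s["tcp_rot"],s["ft_force"])
w=r.snapshot("wrist"); np.savez("wrist1.npz",p=p,Rt=R,**w); print(w["hand_eye"].round(3),w["intrinsics"])
print(delta(r,[468,189,170],68))
cv2.imwrite("pics/w1.png",w["frame"][:,:,::-1])
E
```

```text
1.0167 [425.99028087 258.57890854 230.30808188] [-89.94040347   0.10112359  67.88834878] [-0.10856615  1.03420302 -0.38441785]
[[ 1.00000e+00  1.00000e-03  0.00000e+00  1.06400e+00]
 [ 0.00000e+00 -3.02000e-01  9.53000e-01 -1.42496e+02]
 [ 1.00000e-03 -9.53000e-01 -3.02000e-01  7.77850e+01]
 [ 0.00000e+00  0.00000e+00  0.00000e+00  1.00000e+00]] [[309.70691629   0.         314.44189518]
 [  0.         309.70691629 198.52623303]
 [  0.           0.           1.        ]]
[[-0.164, 0.201, -0.219], [-0.0007, -0.0002, -0.0011]]
```

View pics/w1.png

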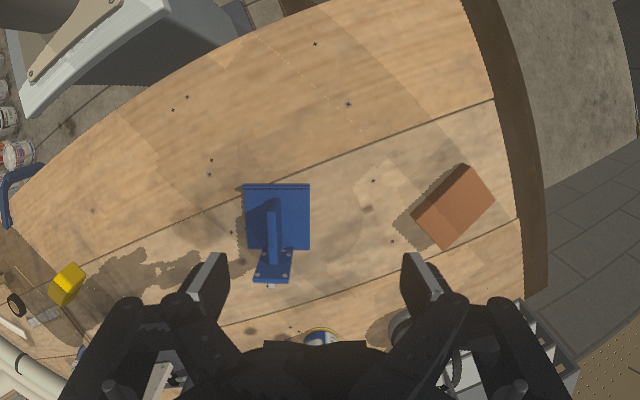

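The wrist image shows the ledge from (245,185) to (310,249), the rib top from (272,212) to (272,265), and the plate top near (272,281). The camera sits on the robot side, which is the safe side for the panel. Casting these pixels as rays gives positions:

```bash
cat >> h.py <<'E'
def wray(w,p,R,u,v,z=None):
    K=w["intrinsics"];a=np.array([(u-K[0,2])/K[0,0],(v-K[1,2])/K[1,1]]);th=np.hypot(*a)
    d=np.r_[a/th*np.sin(th),np.cos(th)] if th>1e-9 else np.array([0,0,1.])
    H=w["hand_eye"];o=R@H[:3,3]+p;D=R@H[:3,:3]@d
    return (o,D) if z is None else o+D*(z-o[2])/D[2]
E
python3 - <<'E'
from bench import r
from h import *
w=dict(np.load("wrist1.npz"));p,R=w["p"],w["Rt"]
hsv=cv2.cvtColor(w["frame"],cv2.COLOR_RGB2HSV).astype(int)
m=((hsv[...,0]>105)&(hsv[...,0]<125)&(hsv[...,1]>120)).astype(np.uint8); m[:,:200]=0;m[:,350:]=0;m[300:]=0
print("bbox",cv2.boundingRect(m))
for n,u,v,z in(("lipL",245,185,14),("lipR",309.5,184,14),("ledL",245,248,6),("ledR",310,249,6),("ribF",272,212,60),("ribB",272,263,60),("plL",253,283,88),("plR",290,283,88)):
    print(n,wray(w,p,R,u,v,z).round(1))
for y in(215,225,240,255): print(y,hsv[y,262:284,2])
for y in(195,220): print(y,hsv[y,240:250,1],hsv[y,304:314,1])
print(hsv[178:192,290,2],hsv[240:255,250,1])
E
```

```text
bbox (243, 187, 67, 96)
lipL [411.6 173.7  14. ]
lipR [440.3 247.1  14. ]
ledL [491.4 132.    6. ]
ledR [524.4 213.    6. ]
ribF [442.9 203.   60. ]
ribB [500.2 176.2  60. ]
plL [502.9 155.2  88. ]
plR [517.2 193.8  88. ]
215 [ 79  75  74  69  85 108 114 116 117 119 121 120 127 119  93  92  93  93
  97 107 122 119]
225 [ 77  76  76  77  76  97 111 115 117 119 121 123 128 124 102  92  94  93
  93  99 124 123]
240 [ 77  77  76  78  68  77  99 116 116 117 120 124 123 124 127  94  94  93
  89  94 108 111]
255 [ 78  84  82  75  72  74  89 112 122 123 123 124 126 126 125 104  93  88
  85  82  84  81]
195 [ 78  72  87  17  95 126 119 120 118 116] [119 123 121 121 134 104  80  84  81  81]
220 [66 69 64 66 63 18 89 88 81 85] [126 133 130 131 136 113  81  83  82  80]
[162 160 157 160 160 108  94  93 105 124  77  90 112 119] [ 95  98  94  99  95 103 101 108  50  36  77  78  72  77  75]
```

```bash
python3 - <<'E'
from bench import r
from h import *
print(delta(r,[462,194,130],68),delta(r,[462,194,25],68))
E
```

```text
[[-0.156, 0.334, -0.195], [-0.0007, -0.0002, -0.0011]] [[-0.155, 0.684, -0.195], [-0.0007, -0.0002, -0.0011]]
```

Call:
{"fn": "move_arm", "kwargs": {
  "linear": [
    [-0.156, 0.2, -0.195],
    [-0.156, 0.2, -0.195],
    [-0.156, 0.334, -0.195],
    [-0.156, 0.334, -0.195],
    [-0.155, 0.45, -0.195],
    [-0.155, 0.55, -0.195],
    [-0.155, 0.63, -0.195],
    [-0.155, 0.684, -0.195],
    [-0.155, 0.684, -0.195],
    [-0.155, 0.684, -0.195]
  ],
  "twist": [
    [-0.0007, 0, -0.001],
    [-0.0007, 0, -0.001],
    [-0.0007, 0, -0.001],
    [-0.0007, 0, -0.001],
    [-0.0007, 0, -0.001],
    [-0.0007, 0, -0.001],
    [-0.0007, 0, -0.001],
    [-0.0007, 0, -0.001],
    [-0.0007, 0, -0.001],
    [-0.0007, 0, -0.001]
  ],
  "hand": [1, 1, 1, 1, 1, 1, 1, 1, 1, 1]
}}

```text
time: 1.9
tool_pos: [461.0, 195.5, 25.2]
tcp_rot: [-89.9, 0.1, 68.1]
ft_force: [0.0, 0.4, 0.9]
finger_gap: 85.1
```

```bash
python3 - <<'E'
from bench import r
from h import *
s,R,p=st(r);print(s["time"],p,s["tcp_rot"],s["ft_force"])
w=r.snapshot("wrist"); np.savez("wrist2.npz",p=p,Rt=R,**w)
cv2.imwrite("pics/w2.png",w["frame"][:,:,::-1])
E
```

```text
1.9 [460.9991769  195.4709383   25.22088614] [-8.99046293e+01  5.71764646e-02  6.81020410e+01] [0.02645164 0.36683509 0.8525444 ]
```

View pics/w2.png

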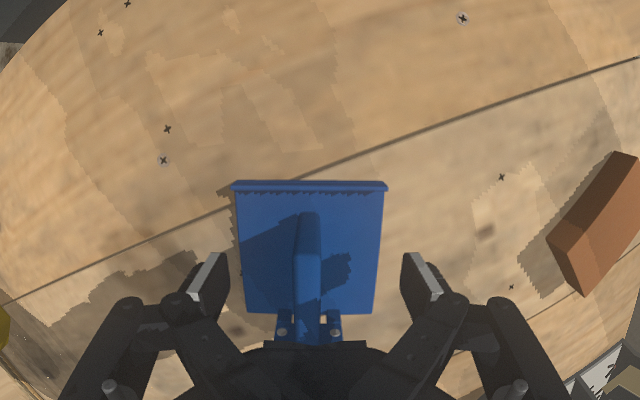

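The fingers straddle the rib, which is about 2 mm off centre at u≈307. I'll close gently, then firm up.

Call:
{"fn": "move_arm", "kwargs": {
  "linear": [
    [0, 0, 0],
    [0, 0, 0],
    [0, 0, 0],
    [0, 0, 0],
    [0, 0, 0],
    [0, 0, 0],
    [0, 0, 0],
    [0, 0, 0],
    [0, 0, 0],
    [0, 0, 0],
    [0, 0, 0],
    [0, 0, 0]
  ],
  "twist": [
    [0, 0, 0],
    [0, 0, 0],
    [0, 0, 0],
    [0, 0, 0],
    [0, 0, 0],
    [0, 0, 0],
    [0, 0, 0],
    [0, 0, 0],
    [0, 0, 0],
    [0, 0, 0],
    [0, 0, 0],
    [0, 0, 0]
  ],
  "hand": [-1, -1, -1, -1, -1, -1, -1, -1, -1, -1, -1, -1],
  "force": 80
}}

```text
time: 2.95
tool_pos: [462.6, 195.4, 26.9]
tcp_rot: [-90.0, -0.0, 68.1]
ft_force: [-2.7, -2.6, 5.2]
finger_gap: 10.8
```

Call:
{"fn": "move_arm", "kwargs": {
  "linear": [
    [0, -0.1, 0],
    [0, -0.2, 0],
    [0, -0.3, 0],
    [0, -0.4, 0],
    [0, -0.5, 0],
    [0, -0.5, 0],
    [0, -0.5, 0]
  ],
  "twist": [
    [0, 0, 0],
    [0, 0, 0],
    [0, 0, 0],
    [0, 0, 0],
    [0, 0, 0],
    [0, 0, 0],
    [0, 0, 0]
  ],
  "hand": [-1, -1, -1, -1, -1, -1, -1],
  "force": 80
}}

```text
time: 3.53
tool_pos: [463.5, 195.7, 178.4]
tcp_rot: [-90.2, -0.2, 68.1]
ft_force: [0.4, 0.1, -4.0]
finger_gap: 11.0
```

Held and lifted. While carrying it over the stand, I'll get the slot y from the images I already have.

Call:
{"fn": "move_arm", "kwargs": {
  "linear": [
    [-0.1, 0, -0.07],
    [-0.2, 0, -0.14],
    [-0.3, 0, -0.21],
    [-0.4, 0, -0.28],
    [-0.5, 0, -0.35],
    [-0.6, 0, -0.42],
    [-0.7, 0, -0.49],
    [-0.8, 0, -0.56],
    [-0.9, 0, -0.63],
    [-0.971, 0, -0.685],
    [-0.971, 0, -0.685],
    [-0.971, 0, -0.685]
  ],
  "twist": [
    [0, -0.03, 0],
    [0, -0.06, 0],
    [0, -0.09, 0],
    [0, -0.12, 0],
    [0, -0.15, 0],
    [0, -0.18, 0],
    [0, -0.21, 0],
    [0, -0.243, 0],
    [0, -0.243, 0],
    [0, -0.243, 0],
    [0, -0.243, 0],
    [0, -0.243, 0]
  ],
  "hand": [-1, -1, -1, -1, -1, -1, -1, -1, -1, -1, -1, -1]
}}

```text
time: 4.53
tool_pos: [543.7, -152.3, 175.0]
tcp_rot: [-90.0, -0.2, 89.8]
ft_force: [-0.9, 1.2, -3.2]
finger_gap: 10.9
```

```bash
python3 - <<'E'
from bench import r
from h import *
for n in("scene","top"):
    s=dict(np.load(n+"0.npz"));P=cloud(s);hsv=cv2.cvtColor(s["frame"],cv2.COLOR_RGB2HSV).astype(int);K=s["intrinsics"]
    H,S,V=[hsv[...,i] for i in range(3)]
    reg=(P[...,0]>600)&(P[...,0]<680)&(P[...,1]>-240)&(P[...,1]<-70)&(P[...,2]>25)&(P[...,2]<185)
    def cast(u,v,x=643.):
        d=s["R"].T@np.array([(u-K[0,2])/K[0,0],(v-K[1,2])/K[1,1],1]);o=-s["R"].T@s["t"];return o+d*(x-o[0])/d[0]
    o=reg&(S>150)&(H<15); v,u=np.nonzero(o); print(n,"orange",len(u),cast(u.mean(),v.mean(),640).round(1),P[o].mean(0).round(1))
    if n=="scene":
        pl=reg&(abs(P[...,0]-643)<6)&(P[...,2]>30)&(P[...,2]<178)
        q=P[pl];A=np.c_[q[:,1:],np.ones(len(q))];w=np.linalg.lstsq(A,q[:,0],rcond=None)[0];print("plane",w,"x at centre",w@[-152,100,1],np.median(q[:,0]))
        for z in range(60,180,10):
            b=q[abs(q[:,2]-z)<4]; print(z,b[:,1].min().round(1),b[:,1].max().round(1))
        dk=reg&(V<75); v,u=np.nonzero(dk)
        X=np.array([cast(a,b) for a,b in zip(u,v)])
        for z0 in (98,104,110,115,138,144,150,155):
            k=(abs(X[:,2]-z0)<3)&(abs(X[:,1]+151)<25); print("dark",z0,np.sort(X[k,1].round(1)))
s,R,p=st(r);print(s["time"],p,s["tcp_rot"],s["ft_force"])
w=r.snapshot("wrist"); np.savez("wrist3.npz",p=p,Rt=R,**w)
s=r.snapshot("scene");cv2.imwrite("pics/s3.png",np.hstack([cv2.resize(s["frame"][100:320,300:520],(400,400)),cv2.resize(w["frame"][150:400,195:445],(400,400))])[:,:,::-1])
print(delta(r,[545,-151,100.5],90))
E
```

```text
scene orange 19 [ 640.  -153.2   71.2] [ 640.8 -152.4   70.3]
plane [-3.72869280e-03  2.36235957e-03  6.42715230e+02] x at centre 643.518227621881 643.3988972803497
60 -197.0 -110.9
70 -196.6 -111.3
80 -196.4 -113.8
90 -196.4 -112.1
100 -196.0 -112.4
110 -196.2 -111.5
120 -197.8 -111.2
130 -196.2 -111.2
140 -196.8 -112.0
150 -196.8 -112.6
160 -196.2 -110.5
170 -197.5 -111.1
dark 98 []
dark 104 [-156.6 -154.1 -153.8]
dark 110 [-156.2 -155.8 -153.4 -153.  -152.6]
dark 115 [-155.5]
dark 138 []
dark 144 [-156.5 -156.1 -153.7 -153.3]
dark 150 [-155.7 -155.3 -152.9 -152.5 -152.2]
dark 155 [-155.  -154.6]
top orange 3 [ 640.  -151.1   74.7] [ 642.6 -153.2   61.6]
4.5333 [ 543.74099036 -152.27720825  174.98412758] [-89.97245596  -0.18978733  89.77087945] [-0.88039103  1.19267746 -3.22711389]
[[-0.003, 0.251, -0.003], [0.0003, -0.0008, 0.0021]]
```

View pics/s3.png

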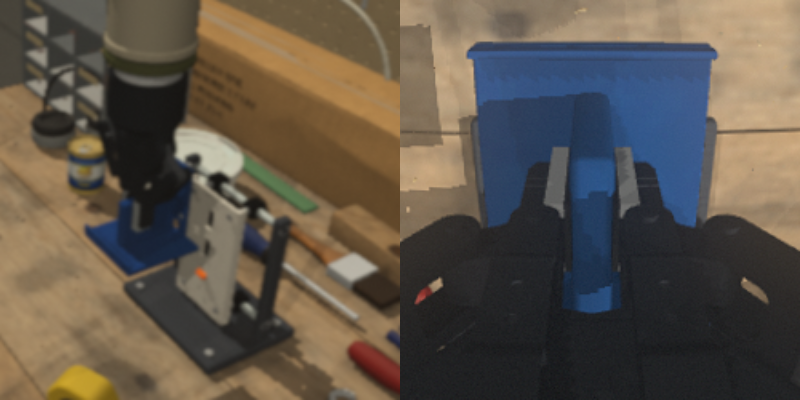

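The bracket hangs square in the jaws in the right half of the picture, with the lip level at row 45. The slots come out at y≈-153 and the face at x≈643. I'll lower to claw height and close in.

Call:
{"fn": "move_arm", "kwargs": {
  "linear": [
    [-0.003, 0.08, 0],
    [-0.003, 0.16, 0],
    [-0.003, 0.22, 0],
    [-0.003, 0.247, 0],
    [-0.003, 0.247, -0.03],
    [-0.003, 0.247, -0.06],
    [-0.003, 0.247, -0.07],
    [-0.003, 0.247, -0.07],
    [-0.003, 0.247, -0.07]
  ],
  "twist": [
    [0, -0.002, 0],
    [0, -0.002, 0],
    [0, -0.002, 0.002],
    [0, -0.002, 0.002],
    [0, -0.002, 0.002],
    [0, -0.002, 0.002],
    [0, -0.002, 0.002],
    [0, -0.002, 0.002],
    [0, -0.002, 0.002]
  ],
  "hand": [-1, -1, -1, -1, -1, -1, -1, -1, -1]
}}

```text
time: 5.38
tool_pos: [565.9, -151.0, 102.9]
tcp_rot: [-90.1, 0.0, 90.1]
ft_force: [0.4, 0.5, -4.1]
finger_gap: 10.8
```

Call:
{"fn": "move_arm", "kwargs": {
  "linear": [
    [-0.006, 0.006, -0.015],
    [-0.006, 0.006, -0.03],
    [-0.006, 0.006, -0.035],
    [-0.006, 0.006, -0.04],
    [-0.006, 0.006, -0.045],
    [-0.006, 0.006, -0.05],
    [-0.006, 0.006, -0.05],
    [-0.006, 0.006, -0.05]
  ],
  "twist": [
    [0, 0, 0],
    [0, 0, 0],
    [0, 0, 0],
    [0, 0, 0],
    [0, 0, 0],
    [0, 0, 0],
    [0, 0, 0],
    [0, 0, 0]
  ],
  "hand": [-1, -1, -1, -1, -1, -1, -1, -1]
}}

```text
time: 6.05
tool_pos: [580.8, -152.7, 101.0]
tcp_rot: [-90.1, 0.0, 90.1]
ft_force: [-0.2, 1.0, -3.7]
finger_gap: 10.9
```

Call:
{"fn": "move_arm", "kwargs": {
  "linear": [
    [0, 0, -0.005],
    [0, 0, -0.01],
    [0, 0, -0.015],
    [0, 0, -0.015],
    [0, 0, -0.015]
  ],
  "twist": [
    [0, 0, 0],
    [0, 0, 0],
    [0, 0, 0],
    [0, 0, 0],
    [0, 0, 0]
  ],
  "hand": [-1, -1, -1, -1, -1]
}}

```text
time: 6.47
tool_pos: [585.4, -152.7, 101.0]
tcp_rot: [-90.1, 0.0, 90.1]
ft_force: [-0.2, -1.0, -3.2]
finger_gap: 11.1
```

Call:
{"fn": "move_arm", "kwargs": {
  "linear": [
    [0, 0, -0.004],
    [0, 0, -0.008],
    [0, 0, -0.012],
    [0, 0, -0.012],
    [0, 0, -0.012]
  ],
  "twist": [
    [0, 0, 0],
    [0, 0, 0],
    [0, 0, 0],
    [0, 0, 0],
    [0, 0, 0]
  ],
  "hand": [-1, -1, -1, -1, -1]
}}

```text
time: 6.88
tool_pos: [589.1, -152.7, 101.0]
tcp_rot: [-90.1, 0.0, 90.1]
ft_force: [0.7, -0.4, -4.2]
finger_gap: 11.0
```

Call:
{"fn": "move_arm", "kwargs": {
  "linear": [
    [0, 0, -0.004],
    [0, 0, -0.007],
    [0, 0, -0.007],
    [0, 0, -0.007]
  ],
  "twist": [
    [0, 0, 0],
    [0, 0, 0],
    [0, 0, 0],
    [0, 0, 0]
  ],
  "hand": [-1, -1, -1, -1]
}}

```text
time: 7.22
tool_pos: [590.9, -152.7, 100.9]
tcp_rot: [-90.0, 0.0, 90.1]
ft_force: [-1.9, -0.0, -3.6]
finger_gap: 10.9
```

Call:
{"fn": "move_arm", "kwargs": {
  "linear": [
    [0, 0, -0.004],
    [0, 0, -0.007],
    [0, 0, -0.007],
    [0, 0, -0.007]
  ],
  "twist": [
    [0, 0, 0],
    [0, 0, 0],
    [0, 0, 0],
    [0, 0, 0]
  ],
  "hand": [-1, -1, -1, -1]
}}

```text
time: 7.55
tool_pos: [592.6, -152.6, 100.7]
tcp_rot: [-90.0, 0.0, 90.1]
ft_force: [-4.9, 1.1, -2.2]
finger_gap: 10.9
```

```bash
python3 - <<'E'
from bench import r
from h import *
s,R,p=st(r);print(s["time"],p,s["tcp_rot"],s["ft_force"],s["wrist_torque"])
s=r.snapshot("scene");t=r.snapshot("top")
cv2.imwrite("pics/s4.png",np.hstack([cv2.resize(s["frame"][140:280,350:490],(400,400),interpolation=cv2.INTER_CUBIC),cv2.resize(t["frame"][120:220,330:430],(400,400),interpolation=cv2.INTER_CUBIC)])[:,:,::-1])
E
```

```text
7.55 [ 592.63989813 -152.64274564  100.71161297] [-9.00032256e+01  1.41695633e-03  9.01438753e+01] [-4.92785958  1.07470268 -2.22330216] [-0.03581416  0.74762299 -0.10259816]
```

View pics/s4.png

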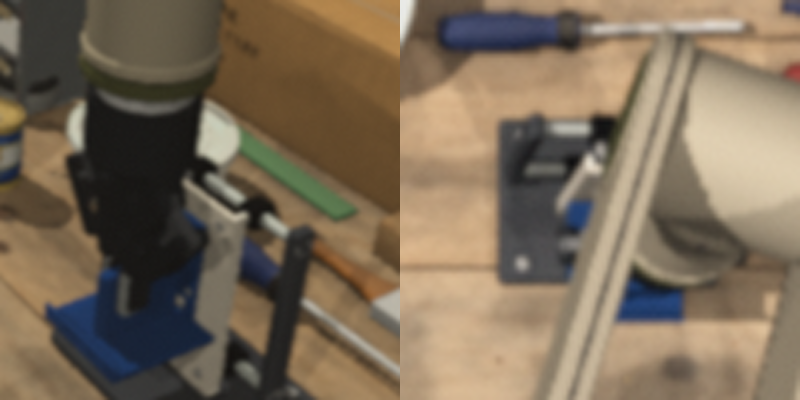

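The scene crop shows the back plate flush with the panel at about (200,290), and first contact came at TCP x≈590.5, as predicted for the back face. A small sideways nudge will confirm the claws are captive.

Call:
{"fn": "move_arm", "kwargs": {
  "linear": [
    [0.006, 0, 0],
    [0.01, 0, 0],
    [0.01, 0, 0]
  ],
  "twist": [
    [0, 0, 0],
    [0, 0, 0],
    [0, 0, 0]
  ],
  "hand": [-1, -1, -1]
}}

```text
time: 7.9
tool_pos: [592.5, -151.1, 100.6]
tcp_rot: [-90.0, 0.1, 90.1]
ft_force: [-4.8, -6.5, -4.4]
finger_gap: 10.8
```

Call:
{"fn": "move_arm", "kwargs": {
  "linear": [
    [-0.01, 0, 0],
    [-0.02, 0, 0],
    [-0.02, 0, 0]
  ],
  "twist": [
    [0, 0, 0],
    [0, 0, 0],
    [0, 0, 0]
  ],
  "hand": [-1, -1, -1]
}}

```text
time: 8.15
tool_pos: [592.3, -155.1, 100.3]
tcp_rot: [-90.0, -0.1, 90.2]
ft_force: [-5.7, 8.7, -1.4]
finger_gap: 10.9
```

The walls are felt on both sides, centred at y≈-153, so the claws are captive. I'll raise the grip, centre and start down.

Call:
{"fn": "move_arm", "kwargs": {
  "linear": [
    [0.007, 0, 0],
    [0.007, 0, 0.002],
    [0.007, 0.005, 0.003],
    [0.007, 0.01, 0.003],
    [0.007, 0.015, 0.003],
    [0.007, 0.02, 0.003],
    [0.007, 0.02, 0.003]
  ],
  "twist": [
    [0, 0, 0],
    [0, 0, 0],
    [0, 0, 0],
    [0, 0, 0],
    [0, 0, 0],
    [0, 0, 0],
    [0, 0, 0]
  ],
  "hand": [-1, -1, -1, -1, -1, -1, -1],
  "force": 120
}}

```text
time: 8.73
tool_pos: [591.1, -153.5, 94.4]
tcp_rot: [-89.9, -0.0, 90.1]
ft_force: [-6.6, -1.4, -2.1]
finger_gap: 10.5
```

Call:
{"fn": "move_arm", "kwargs": {
  "linear": [
    [0, 0.005, 0],
    [0, 0.01, 0],
    [0, 0.014, 0],
    [0, 0.014, 0]
  ],
  "twist": [
    [0, 0, 0],
    [0, 0, 0],
    [0, 0, 0],
    [0, 0, 0]
  ],
  "hand": [-1, -1, -1, -1]
}}

```text
time: 9.07
tool_pos: [590.5, -153.9, 89.7]
tcp_rot: [-89.9, -0.0, 90.1]
ft_force: [-6.1, -0.1, -1.0]
finger_gap: 10.2
```

Call:
{"fn": "move_arm", "kwargs": {
  "linear": [
    [0, 0.004, 0],
    [0, 0.008, 0],
    [0, 0.01, 0],
    [0, 0.01, 0]
  ],
  "twist": [
    [0, 0, 0],
    [0, 0, 0],
    [0, 0, 0],
    [0, 0, 0]
  ],
  "hand": [-1, -1, -1, -1]
}}

```text
time: 9.4
tool_pos: [591.0, -154.2, 87.1]
tcp_rot: [-89.9, 0.0, 90.1]
ft_force: [-1.7, -0.4, -0.6]
finger_gap: 10.6
```

```bash
python3 - <<'E'
from bench import r
from h import *
s,R,p=st(r);print(s["time"],p,s["tcp_rot"],s["ft_force"],s["wrist_torque"])
s=r.snapshot("scene");w=r.snapshot("wrist")
cv2.imwrite("pics/s5.png",np.hstack([cv2.resize(s["frame"][170:280,360:470],(400,400),interpolation=cv2.INTER_CUBIC),cv2.resize(w["frame"][150:400,195:445],(400,400))])[:,:,::-1])
E
```

```text
9.4 [ 590.95391628 -154.2186198    87.05475785] [-8.99267606e+01  1.99282613e-04  9.01180430e+01] [-1.7091344  -0.39611883 -0.60113041] [-0.05869259  0.32700233 -0.08632955]
```

View pics/s5.png

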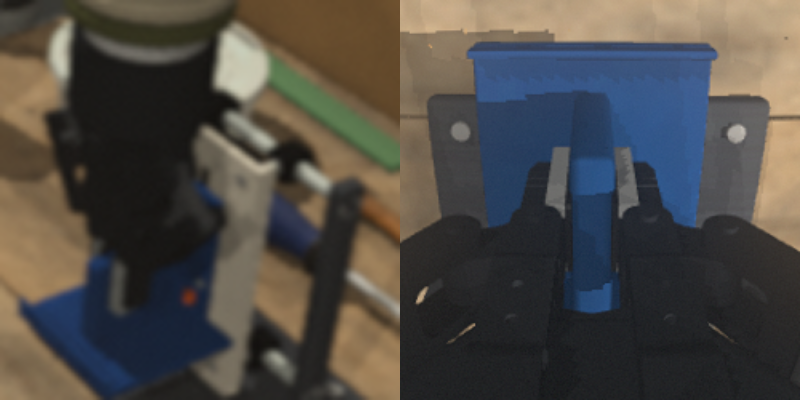

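The left crop shows the orange catch through the plate's foot window at (188,297), and the x force dropped as if it snapped. I'll press a little more to confirm it is home.

Call:
{"fn": "move_arm", "kwargs": {
  "linear": [
    [0, 0.004, 0],
    [0, 0.007, 0],
    [0, 0.007, 0]
  ],
  "twist": [
    [0, 0, 0],
    [0, 0, 0],
    [0, 0, 0]
  ],
  "hand": [-1, -1, -1]
}}

```text
time: 9.75
tool_pos: [592.1, -154.2, 86.7]
tcp_rot: [-90.1, 0.0, 90.1]
ft_force: [-4.2, 2.3, 7.8]
finger_gap: 10.4
```

It stops hard at 86.7 with about 12 N. Next, a gentle pull up to test the lock.

Call:
{"fn": "move_arm", "kwargs": {
  "linear": [
    [0, -0.005, 0.003],
    [0, -0.01, 0.004],
    [0, -0.014, 0.004],
    [0, -0.014, 0.004]
  ],
  "twist": [
    [0, 0, 0],
    [0, 0, 0],
    [0, 0, 0],
    [0, 0, 0]
  ],
  "hand": [-1, -1, -1, -1]
}}

```text
time: 10.08
tool_pos: [589.7, -153.8, 88.9]
tcp_rot: [-89.9, -0.0, 90.1]
ft_force: [2.8, -1.1, -14.8]
finger_gap: 10.2
```

It's locked, resisting about 11 N upward. I'll press home again, then let go.

Call:
{"fn": "move_arm", "kwargs": {
  "linear": [
    [0, 0.006, -0.003],
    [0, 0.012, -0.004],
    [0, 0.016, -0.004],
    [0, 0.016, -0.004]
  ],
  "twist": [
    [0, 0, 0],
    [0, 0, 0],
    [0, 0, 0],
    [0, 0, 0]
  ],
  "hand": [-1, -1, -1, -1]
}}

```text
time: 10.42
tool_pos: [592.5, -153.8, 86.7]
tcp_rot: [-90.1, -0.0, 90.1]
ft_force: [-5.7, 2.8, 6.5]
finger_gap: 10.6
```

Call:
{"fn": "move_arm", "kwargs": {
  "linear": [
    [0, 0, 0.004],
    [0, 0, 0.004],
    [0, 0, 0.004],
    [0, 0, 0.004],
    [0, 0, 0.004],
    [0, 0, 0.004]
  ],
  "twist": [
    [0, 0, 0],
    [0, 0, 0],
    [0, 0, 0],
    [0, 0, 0],
    [0, 0, 0],
    [0, 0, 0]
  ],
  "hand": [0, 0, 0, 0, 0, 0]
}}

```text
time: 10.92
tool_pos: [591.4, -153.8, 86.6]
tcp_rot: [-90.1, -0.0, 90.1]
ft_force: [-0.1, -0.0, 0.3]
finger_gap: 42.8
```

Call:
{"fn": "move_arm", "kwargs": {
  "linear": [
    [0, -0.05, 0.02],
    [0, -0.1, 0.03],
    [0, -0.15, 0.04],
    [0, -0.25, 0.06],
    [0, -0.35, 0.15],
    [0, -0.45, 0.3],
    [0, -0.5, 0.45],
    [0, -0.5, 0.5],
    [0, -0.5, 0.5],
    [0, -0.5, 0.5],
    [0, -0.5, 0.5]
  ],
  "twist": [
    [0, 0, 0],
    [0, 0, 0],
    [0, 0, 0],
    [0, 0, 0],
    [0, 0, 0],
    [0, 0, 0],
    [0, 0, 0],
    [0, 0, 0],
    [0, 0, 0],
    [0, 0, 0],
    [0, 0, 0]
  ],
  "hand": [0, 0, 0, 0, 0, 0, 0, 0, 0, 0, 0]
}}

```text
time: 11.83
tool_pos: [441.4, -154.4, 236.5]
tcp_rot: [-90.2, 0.0, 90.1]
ft_force: [0.3, -0.5, 0.6]
finger_gap: 42.7
```

```bash
python3 - <<'E'
from bench import r
from h import *
s,R,p=st(r);print(s["time"],p,s["ft_force"])
s=r.snapshot("scene");t=r.snapshot("top")
P=cloud(s);hsv=cv2.cvtColor(s["frame"],cv2.COLOR_RGB2HSV).astype(int)
b=(hsv[...,0]>105)&(hsv[...,0]<125)&(hsv[...,1]>120)&(P[...,0]>520)&(P[...,0]<660)&(abs(P[...,1]+153)<60)&(P[...,2]>45)&(P[...,2]<170)
Q=P[b];print(len(Q),Q.min(0),Q.max(0))
cv2.imwrite("pics/s6.png",np.hstack([cv2.resize(s["frame"][140:280,350:490],(400,400),interpolation=cv2.INTER_CUBIC),cv2.resize(t["frame"][120:240,320:440],(400,400),interpolation=cv2.INTER_CUBIC)])[:,:,::-1])
E
```

```text
11.8333 [ 441.35438114 -154.35592826  236.47697632] [ 0.25200959 -0.53595081  0.62099011]
1535 [ 550.81578354 -197.47575835   60.57757015] [ 638.4869328  -113.82307924  148.84928543]
```

View pics/s6.png

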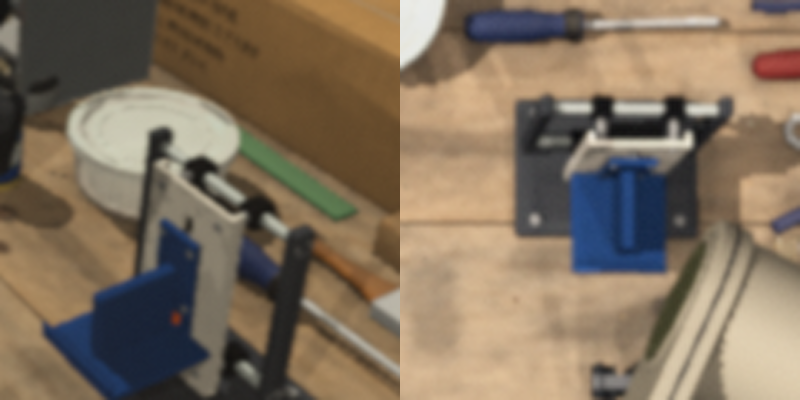

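The bracket hangs upright and flush, spanning z 60.6 to 148.8 where home is 60 to 148. The orange catch shows through its window at (176,318), and the gripper is clear.

```bash
python3 -c "
from bench import r
print(r.hand_in())"
```

```text
the job is handed in; nothing more can be done
None
```

The bracket is hanging on the panel, locked and let go, and I handed the job in after about 12 s of the 58 s allowed. The hand-in reports no verdict, so the result rests on my own checks:

- **Entry:** I gripped the rib and fed the claws in at slot height. They entered with no search, and the back touched the panel at about 2 to 5 N. Sideways nudges of a few millimetres met a wall on each side, so the claws were in the slots.
- **Lock:** Pressed down, the bracket stopped hard with about 12 N net. It then resisted about 11 N pulling up, so the catch was holding it.
- **Final position:** After release the depth image puts the bracket at z 60.6 to 148.8 mm; home is 60 to 148. It looks upright and flush, and the orange catch shows through the foot window.
- **Force:** The wrist read about 0 at release and stayed there as the arm backed away.

Two things were less certain:

- **Ride over the catch:** I felt only about 3 N in the readings between moves, where 7 to 13 N was expected. The peak probably fell between readings.
- **Bystanders:** I didn't re-measure the tin, tape measure or sanding block at the end. I kept the arm away from all three.

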